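# Clamp a specimen block in the cam-lever holder

### The job

Take the longer of the two resin specimen blocks out of the white trough, put it down on the bench, let go, and take it again by its two ends so that you can lay it, specimen side up, on the seat of the cam clamp between the open jaws, and let go of it there. Then swing the cam lever just far enough for the sprung pad to close the gap and press the block lightly against the fixed stop (the pad's spring giving a millimetre or two); never squeeze the spring nearly solid, that cracks the block. Let go of the lever and leave the other things where they are.

Things in the scene. Friction and masses are not known exactly. Their poses are not given: they have to be found in the camera images.
- block_center (a point): The block to clamp: cream resin, 56 mm long (its x axis) x 28 mm wide (y) x 30 mm high (z up), with a small flat rectangular brown specimen, 4 mm high, on its top. Loose, about 60 g. The point is the centre of the resin, 15 mm above its underside. It starts in one of the two bays of the trough, lying crosswise.
- short_block_center (a point): Bystander: a like block, but only 38 mm long (x) x 28 x 30 mm with a round specimen, in the other bay of the trough. The point is its centre, 15 mm above its underside.
- trough_floor (a point): Fixed white storage trough, 74 mm (x) x 130 mm (y) outside: a floor 6 mm thick and two upright rails, 6 mm thick and 36 mm high from the bench, running along y at x = +-34 mm (62 mm between them); open at the y ends and above. The blocks lie across it, ends towards the rails, flush with the rail tops, so that there they can be taken only by their long sides; bay centres are at y = +-37.5 mm. The point is the centre of the trough's floor, 6 mm above the bench.
- clamp_seat (a point): Fixed cam clamp. The point is the centre of its seat, 20 mm above the bench, on an aluminium base 50 mm wide (x +-25 mm) running from y = -110 to +55 mm. The jaws are 48 mm wide (x) and reach 30 mm above the seat, level with the top of a seated block; they close along y. The block is to lie with its length along x (28 mm wide between the jaws, its ends standing 3 mm beyond the base at either side, clear to be held). The cam side is at -y, the stop at +y.
- stop_face (a point): Fixed stop jaw at the +y side of the seat, 14 mm thick, set anew each time: the point is the middle of its face towards the pad, 15 mm above the seat, 16 to 23 mm from the seat's centre. Its axes are parallel to the seat's.
- pad_face (a point): Middle of the face of the moving pad, 15 mm above the seat, 23 mm to the -y side of the seat's centre at lever angle 0; it moves towards the stop (+y of the seat) as the lever is turned. The pad is a 10 mm thick plate before a steel carriage, on two pins, with a 6 mm sprung gap behind it.
- pad (a joint): How far the pad is pushed back on its spring towards the carriage, m: 0 when free (6 mm gap seen behind it), 0.006 when the gap is shut and the spring solid. Spring 3 N/mm, no preload: stays 0 until the block is pinched between pad and stop.
- lever (a joint): Angle of the cam lever, rad, 0 to 1.8; starts between 0 and 0.25. Growing = counterclockwise from above. At 0 the lever points to -x of the seat, at 1.57 to -y. It drives the carriage towards the stop by 14.6 mm a radian. It is held by friction and stays where it is left (about 4 N at the post to move it free, 5 to 6 N when clamping). The angle that clamps depends on the stop.
- lever_pivot (a point): Axis of the lever (vertical), 80 mm to the -y side of the seat's centre; the point is at the top of the lever's flat arm, 47 mm above the bench.
- lever_post (a point): Upright black round post at the lever's end, 14 mm in diameter, from 47 to 86 mm above the bench, 85 mm from the pivot. The point is on its axis, 70 mm above the bench. Hold or push it here to turn the lever.
- bottle_center (a point): Bystander: amber reagent bottle, 44 mm in diameter, 85 mm high; the point is half-way up.
- jar_center (a point): Bystander: white staining jar, 52 mm in diameter, 55 mm high; the point is half-way up.
- slide_box_center (a point): Bystander: grey slide box, 85 x 100 x 35 mm; the point is its centre.
Mind the look-alikes: they are no part of the job. What is shaped like the part that bears block_center but red is not meant. What is shaped like the part that bears clamp_seat but turquoise is not meant.

How it is judged:
On the way, in this order (a step that is already met when the one before it is completed fails the run):
1. the long block lies let go on the bench, out of the trough (height (world z) of block_center between 0.012 and 0.018 m and angle between block_center's own z axis and vertical below 0.1 rad and linear speed of block below 0.02 m/s and contact force between the fingers and block below 0.05 N), for 0.2 s.
2. the block lies let go on the clamp's seat, specimen up, between the still open jaws (x of block_center in the frame of clamp_seat between -0.012 and 0.012 m and z of block_center in the frame of clamp_seat between 0.011 and 0.019 m and angle between the x axis of block_center and the x axis of clamp_seat, either way round below 0.12 rad and angle between block_center's own z axis and vertical below 0.1 rad and y of block_center in the frame of clamp_seat between -0.012 and 0.012 m and value of joint pad below 0.0004 m and value of joint lever below 0.7 rad and linear speed of block below 0.02 m/s and contact force between the fingers and block below 0.05 N), for 0.2 s.
At the end, for the whole second after the job is handed in: The long block lies specimen up on the seat (underside within 4 mm), centred within 12 mm and aligned within 7 degrees along the jaws, pinched between pad and stop (over 1 N each) with the pad's spring pushed back 0.5 to 4.2 mm; all at rest (x of block_center in the frame of clamp_seat between -0.012 and 0.012 m and z of block_center in the frame of clamp_seat between 0.011 and 0.019 m and angle between the x axis of block_center and the x axis of clamp_seat, either way round below 0.12 rad and angle between block_center's own z axis and vertical below 0.1 rad and value of joint pad between 0.0005 and 0.0042 m and contact force between each of stop, pad and block above 1 N and linear speed of block below 0.01 m/s and velocity of joint lever between -0.05 and 0.05 rad/s); the robot touches nothing.
It fails at once if the pad's spring is pushed back more than 4.5 mm (the block cracks) (value of joint pad above 0.0045 m).
It fails at once if the short block is moved more than 25 mm (distance of short_block_center from where it was at the start of the episode above 0.025 m).
It fails at once if the bottle is moved more than 25 mm (distance of bottle_center from where it was at the start of the episode above 0.025 m).
It fails at once if the jar is moved more than 25 mm (distance of jar_center from where it was at the start of the episode above 0.025 m).
It fails at once if the slide box is moved more than 25 mm (distance of slide_box_center from where it was at the start of the episode above 0.025 m).
It also fails if it takes over 72 s, if anything falls off the work surface, if the arm or the gripper's body presses on something with over 40 N, if the wrist force passes 120 N, or if a joint passes its speed limit or range.

### The arm

A 7-joint arm with a two-finger parallel gripper is mounted at the origin on the work surface. World frame = base frame: x ahead of the robot, y to its left, z up, the work surface at z = 0. Lengths are in m, angles in rad, forces in N, time in s.
With the tool pointing down it reaches from about 0.4 to 0.85 m from the base axis. Payload 4.5 kg.
Tool frame: the origin (TCP) lies at the very end of the fingers, on their centre line; the grasp point (between the pads) lies 19 mm behind it (tcp_to_grasp is the z of the grasp point in the tool frame, in m); z points along the fingers, y is the line along which they close (so a half turn about z gives the same grasp; the last joint's range is limited). The gripper opens to 88 mm and grips with 3 to 60 N. Pads are 18 mm wide; open, the fingers measure 123 mm over their backs; the gripper's body (75 mm by 187 mm) begins 45 mm behind the grasp point.
Start: joints at [1.253, 0.689, -0.195, 1.565, 0.157, 0.902, -0.215], TCP at [0.215, -0.587, 0.239] pointing down, gripper open.
Joint ranges: [-3.01, 3.01], [-0.46, 2.08], [-1.47, 1.51], [0.13, 2.56], [-1, 4.14], [0.04, 2.09], [-2.66, 2.66]. Speed limits (rad/s): [2.57, 2.57, 3.14, 3.14, 3.14, 3.14, 3.14].

### API

Orientations are given as a unit quaternion [x, y, z, w].
In Python, from plant import * gives the robot as it stands. The module is installed in compiled form; this text tells all that it offers.
- The arm moves only by the shell command python3 -m jog 'ROWS' [OPENING] [FORCE]. ROWS is JSON, a list that holds one entry, the list of rows, each a list of 6 numbers: the shift along the tool's x, y, z in m, then the turn, a rotation vector about the tool's x, y, z in rad. In form: [[[dx, dy, dz, ax, ay, az], ...]]. A call has 1 to 12 rows; each row shifts and turns the commanded pose from where the row before left it, along the tool's axes as they then stand; what a row does not reach is not made up. A row lasts 1/8 s, in which the tool goes at most 62.5 mm and 10.7 degrees, less where a joint would pass 70% of its speed; a pose out of reach is approached as far as the arm can. A call with a gripper value outside its range is refused whole. OPENING is the finger opening in m, from 0 to 0.0881, set as the call begins (- or left out, the last holds). The fingers move at their own pace and stop on an object; FORCE is the grip in N (left out, the last holds). Time passes only in rows, so rows that do not move let the fingers close. It gives the time, the measured TCP pose, the force, the opening and the grip force at its end, in the units of the state.
- get_state(): the state, without advancing time (a new reading comes with each control period).
- snapshot(name): name is "scene" or "side" or "wrist"; returns a dict with "frame" (480x640x3 uint8, red, green, blue), "mtx" (3x3 intrinsics, pixels), "xyz" and "orientation" of the camera in the world; the wrist camera has in their place "mount" (4x4, takes a point from camera to tool coordinates, whose origin is the TCP and whose axes are the flange's). Camera axes: x right, y down, z forward; pixel columns grow to the right and rows downward; lengths in m; the calibration is good to about 2 mm. A picture is of the moment at which its call begins: read the wrist's pose just before it. There is no depth.
- finish_job(): hands the job in; it is judged then, once.
The state is a dict: "clock": time; "q": joint angles; "qd": joint speeds; "joint_torque": joint torques, N m; "tool_pos": TCP position; "eef_rot": TCP orientation; "contact_force": force on the tool from outside, world axes, zero at the start; "moment": the same for the moment, N m; "opening": opening from 0.0 (shut) to 1.0 (fully open); "finger_force": force on a finger pad.
Only numpy, scipy, OpenCV 4.12 (cv2) and the standard library are available. Lean on these libraries where they do the work, as an engineer would, in place of code of your own. Each camera call takes 0.05 s, during which the arm holds its last target. There are 200 camera calls.

## Working session

There is one attempt and no reset: what is moved stays moved. The work goes in short steps, Python scripts to look and compute and a shell command to move; the robot and the scene stay as the last step left them, time stands still between calls to the robot, and variables do not carry over. Pictures are saved under pics/ and viewed, at most 10 in all, crops included, and the job is handed in when it is done.

```bash
mkdir -p pics; cat > h.py <<'E'
from plant import *
import numpy as np, cv2
from scipy.spatial.transform import Rotation as R
def cam(name):
    st=get_state(); s=snapshot(name); 
    if name=="wrist":
        T=np.eye(4);T[:3,:3]=R.from_quat(st["eef_rot"]).as_matrix();T[:3,3]=st["tool_pos"]
        T=T@np.array(s["mount"])
    else:
        T=np.eye(4);o=np.array(s["orientation"],float)
        T[:3,:3]=o if o.shape==(3,3) else R.from_quat(o).as_matrix();T[:3,3]=s["xyz"]
    return s["frame"],np.array(s["mtx"]),T
def ray(K,T,uv):
    d=np.linalg.inv(K)@np.array([uv[0],uv[1],1.]);return T[:3,3],T[:3,:3]@d
def onz(K,T,uv,z):
    o,d=ray(K,T,uv);return o+d*(z-o[2])/d[2]
def proj(K,T,p):
    q=K@(T[:3,:3].T@(np.array(p)-T[:3,3]));return q[:2]/q[2]
def save(f,n): cv2.imwrite("pics/"+n+".png",f[:,:,::-1])
E
python3 - <<'E'
from h import *
import pickle
s=get_state();print(s)
d={}
for n in("scene","side"):
    f,K,T=cam(n);save(f,n);d[n]=(f,K,T);print(n,K,T.round(3))
pickle.dump(d,open("d.pkl","wb"))
E
```

```text
{'clock': 0.0, 'q': array([ 1.25283278,  0.68994518, -0.19450097,  1.566306  ,  0.15730396,
        0.90251714, -0.21511669]), 'qd': array([-7.00895670e-04, -1.17678844e-03, -8.31213309e-05,  1.44395236e-03,
        1.12393818e-03, -3.73656094e-04,  6.99867030e-04]), 'joint_torque': array([ 2.17640263e-04, -5.27562940e+01, -1.26701877e+00, -1.53427738e+01,
       -5.26539353e-02,  6.38336671e-03,  1.52512685e-04]), 'tool_pos': array([ 0.21507927, -0.5861715 ,  0.23794406]), 'eef_rot': array([ 9.84567388e-01,  1.75003606e-01, -2.27549564e-04, -8.62889974e-04]), 'contact_force': array([ 0.68677125, -0.32442933, -0.65563261]), 'moment': array([-0.02983219, -0.03514481, -0.03445492]), 'finger_force': 0.0, 'opening': 1.0009127832212366}
scene [[476.26378565   0.         317.3271332 ]
 [  0.         476.26378565 240.69445136]
 [  0.           0.           1.        ]] [[-0.218  0.67  -0.71   1.215]
 [ 0.976  0.153 -0.155  0.181]
 [ 0.005 -0.726 -0.687  0.682]
 [ 0.     0.     0.     1.   ]]
side [[503.618844     0.         326.01885558]
 [  0.         503.618844   245.97863821]
 [  0.           0.           1.        ]] [[ 0.788 -0.434  0.436  0.213]
 [-0.615 -0.534  0.581 -0.468]
 [-0.019 -0.726 -0.687  0.689]
 [ 0.     0.     0.     1.   ]]
```

View pics/scene.png

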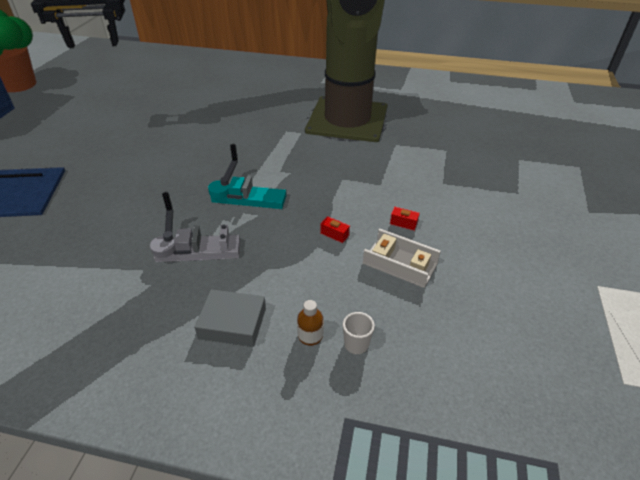

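View pics/side.png

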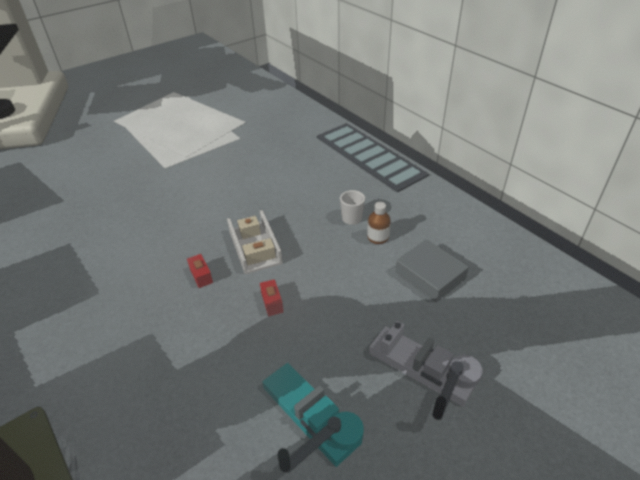

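The scene view shows cream blocks in the trough at (385,245) and (421,259), which are the side view's (259,248) and (248,227). The red decoys are at (335,229) and (404,217). The clamps are grey at (195,243) and turquoise at (247,192), the turquoise one being a decoy. I choose the cream block at scene (385,245), which looks the longer, and the grey clamp. I'll check both in one close crop.

```bash
python3 - <<'E'
from h import *
import pickle
d=pickle.load(open("d.pkl","rb"))
def crop(n,u,v,w,h): return cv2.resize(d[n][0][v:v+h,u:u+w],(400,300),interpolation=cv2.INTER_CUBIC)
a=np.vstack([np.hstack([crop("scene",355,220,100,75),crop("side",205,200,100,75)]),np.hstack([crop("scene",140,185,120,90),crop("side",350,310,160,120)])])
save(a,"crops")
for n,p in (("scene",[(385,243),(421,257),(195,243)]),("side",[(259,246),(248,225),(425,350)])):
    _,K,T=d[n]
    for q in p: print(n,q,onz(K,T,q,.038).round(3))
for q in [(311,307),(357,322),(231,305)]: print(onz(d["scene"][1],d["scene"][2],q,.04).round(3))
E
```

```text
scene (385, 243) [0.527 0.166 0.038]
scene (421, 257) [0.55  0.238 0.038]
scene (195, 243) [ 0.61  -0.196  0.038]
side (259, 246) [0.528 0.162 0.038]
side (248, 225) [0.544 0.228 0.038]
side (425, 350) [ 0.602 -0.197  0.038]
[0.715 0.062 0.04 ]
[0.729 0.143 0.04 ]
[ 0.742 -0.073  0.04 ]
```

View pics/crops.png

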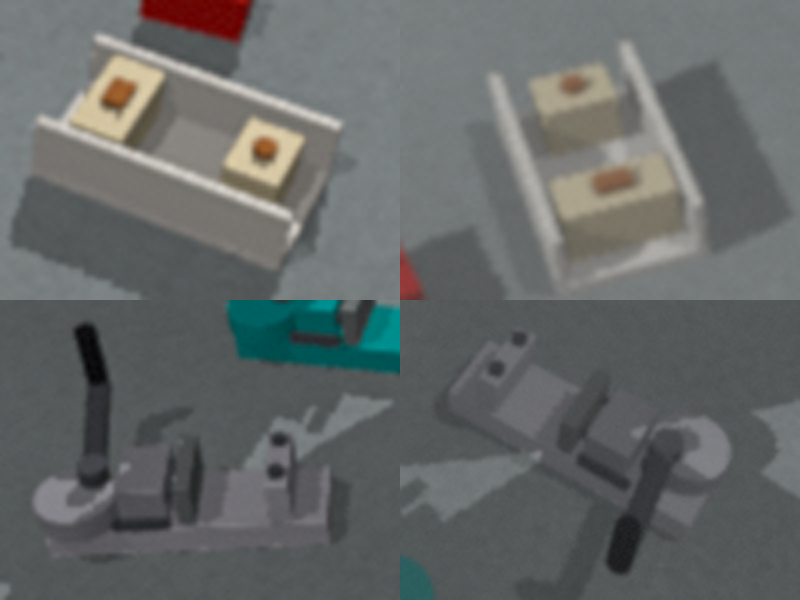

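The crops confirm the choice. The block nearest the turquoise clamp's side (0.527, 0.164) is longer and has a rectangular specimen. The other one is short with a round specimen. The grey clamp's cam is at world −y and its stop at +y. I'll look from above with the wrist camera.

```bash
cat >> h.py <<'E'
def delta(p,yaw=None,n=None):
    "tool-axis shift to world p and turn about tool z to set the angle of tool x (world yaw, rad)"
    st=get_state();M=R.from_quat(st["eef_rot"]).as_matrix()
    d=M.T@(np.array(p)-st["tool_pos"]);y=np.arctan2(M[1,0],M[0,0])
    tilt=M.T@np.cross(M[:,2],[0,0,-1])
    print("pos",st["tool_pos"].round(4),"yaw",round(y,4),"shift",d.round(4),"tilt",tilt.round(4),"turn z",None if yaw is None else round(-((yaw-y+np.pi)%(2*np.pi)-np.pi),4))
E
python3 -m jog '[[[0.0448,-0.0248,-0.006,0,0,0],[0.0448,-0.0248,-0.006,0,0,0],[0.0448,-0.0248,-0.006,0,0,0],[0.0448,-0.0248,-0.006,0,0,0],[0.0448,-0.0248,-0.006,0,0,0],[0.0448,-0.0248,-0.006,0,0,0],[0.0448,-0.0248,-0.006,0,0,0],[0.0448,-0.0248,-0.006,0,0,0],[0.0448,-0.0248,-0.006,0,0,0],[0.0448,-0.0248,-0.006,0,0,0],[0,0,0,0,0,0],[0,0,0,0,0,0]]]'
python3 - <<'E'
from h import *
import pickle
f,K,T=cam("wrist");save(f,"w1");pickle.dump((f,K,T),open("w1.pkl","wb"))
print(T.round(3));delta([.53,.16,.3],0)
E
```

```text
clock: 1.6
tool_pos: [0.5496, -0.2002, 0.2982]
eef_rot: [0.985, 0.175, -0.001, 0.0]
contact_force: [-0.2, 0.2, 0.6]
opening: 1.0
finger_force: 0.0
[[ 0.344 -0.904 -0.254  0.614]
 [-0.939 -0.331 -0.095 -0.177]
 [ 0.001  0.271 -0.963  0.444]
 [ 0.     0.     0.     1.   ]]
pos [ 0.5492 -0.201   0.2982] yaw 0.3498 shift [ 0.1057 -0.3457 -0.0021] tilt [0.0003 0.0021 0.    ] turn z 0.3498
```

View pics/w1.png

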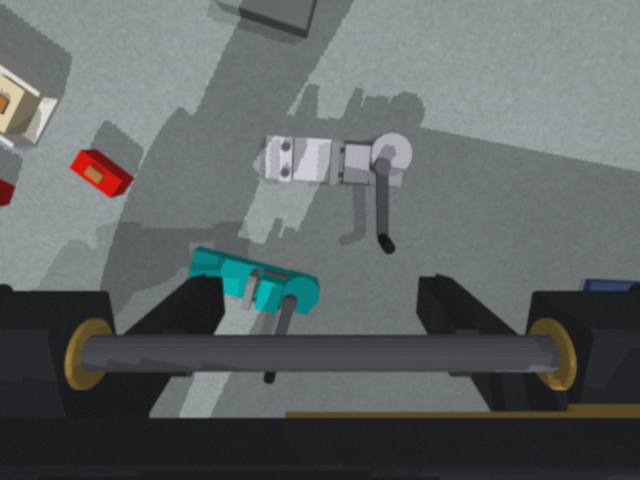

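The clamp is in view: stop near (280,160), seat (312,160), pad (337,162), pivot (383,165) and post top (388,243). Next I'll look at the trough.

```bash

python3 -m jog '[[[0.0111,-0.0509,0,0,0,0],[0.0111,-0.0509,0,0,0,0],[0.0111,-0.0509,0,0,0,0],[0.0111,-0.0509,0,0,0,0],[0.0111,-0.0509,0,0,0,0],[0.0111,-0.0509,0,0,0,0],[0.0111,-0.0509,0,0,0,0],[0,0,0,0,0,0.175],[0,0,0,0,0,0.175],[0,0,0,0,0,0],[0,0,0,0,0,0]]]'
python3 - <<'E'
from h import *
import pickle
f,K,T=cam("wrist");save(f,"w2");pickle.dump((f,K,T),open("w2.pkl","wb"))
hsv=cv2.cvtColor(f,cv2.COLOR_RGB2HSV)
m=cv2.inRange(hsv,(12,45,110),(32,160,255))
for c in cv2.findContours(m,0,2)[0]:
    if cv2.contourArea(c)>300:
        r=cv2.minAreaRect(c);b=cv2.boxPoints(r);w=np.array([onz(K,T,p,.036)[:2] for p in b])
        print(r,w.round(4).tolist(),w.mean(0).round(4),np.linalg.norm(w-np.roll(w,1,0),axis=1).round(4))
delta([.527,.164,.3])
E
```

```text
clock: 3.02
tool_pos: [0.5007, 0.1606, 0.2987]
eef_rot: [1.0, 0.001, -0.0, 0.0]
contact_force: [0.2, -0.4, -0.3]
opening: 0.998
finger_force: 0.0
((316.8322448730469, 175.19105529785156), (23.792400360107422, 49.18280029296875), 16.50436019897461) [[0.5029, 0.1851], [0.557, 0.1685], [0.5495, 0.1424], [0.4949, 0.1582]] [0.5261 0.1636] [0.0281 0.0565 0.0271 0.0568]
((254.55508422851562, 155.8165283203125), (26.627573013305664, 34.00283432006836), 16.699243545532227) [[0.5343, 0.2557], [0.5705, 0.2425], [0.5622, 0.214], [0.5256, 0.2267]] [0.5481 0.2347] [0.0303 0.0385 0.0296 0.0387]
pos [0.5007 0.1608 0.2987] yaw 0.0026 shift [ 0.0263 -0.0031 -0.0013] tilt [0.0003 0.0002 0.    ] turn z None
```

View pics/w2.png

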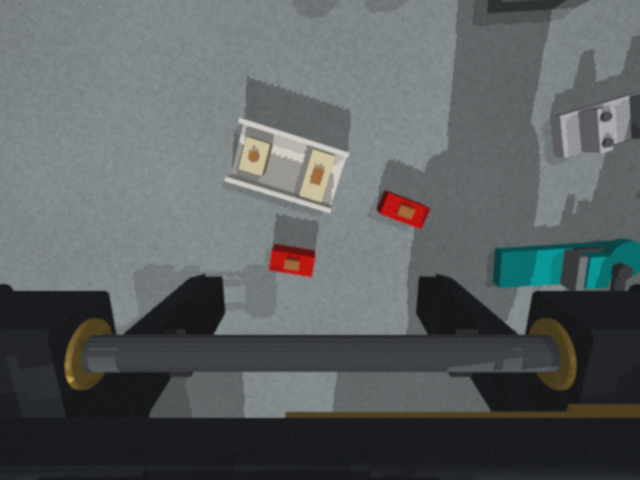

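The long block measures 56.5 × 28 mm at (0.526, 0.164), yaw about −0.295, at pixel (317,175). The short one measures about 38 mm, at (254,156). I'll move above the long block and check.

```bash

python3 -m jog '[[[0.0127,-0.0014,0.02,0,0,0],[0.0127,-0.0014,0.02,0,0,0],[0,0,0.03,0,0,0.15],[0,0,0.04,0,0,0.148],[0,0,0.05,0,0,0],[0,0,0.05,0,0,0],[0,0,0,0,0,0],[0,0,0,0,0,0]]]' 0.060 20
python3 - <<'E'
from h import *
import pickle
delta([.5261,.1636,.010],-.295)
f,K,T=cam("wrist")
hsv=cv2.cvtColor(f,cv2.COLOR_RGB2HSV);m=cv2.inRange(hsv,(12,45,110),(32,160,255))
for c in cv2.findContours(m,0,2)[0]:
    if cv2.contourArea(c)>300:
        r=cv2.minAreaRect(c);b=cv2.boxPoints(r);w=np.array([onz(K,T,p,.036)[:2] for p in b]);print(w.round(4).tolist(),w.mean(0))
f,K,T=pickle.load(open("w2.pkl","rb"))
print("red",onz(K,T,(404,210),.03),onz(K,T,(293,262),.03))
f,K,T=pickle.load(open("w1.pkl","rb"))
for n,p,z in(("pivot",(383,165),.05),("posttop",(388,243),.086),("disc",(391,153),.035),("seatR",(312,137),.05),("turq",(255,280),.03),("pad",(336,162),.05),("stop",(294,160),.05)):print(n,onz(K,T,p,z).round(4))
E
```

```text
clock: 4.08
tool_pos: [0.5271, 0.1646, 0.0901]
eef_rot: [0.989, -0.148, 0.001, -0.001]
contact_force: [-0.3, 0.2, 0.9]
opening: 0.681
finger_force: 0.0
pos [0.5271 0.1646 0.0901] yaw -0.2961 shift [-0.0008  0.0014  0.0801] tilt [-0.0013 -0.0016 -0.    ] turn z -0.0011
[[0.5748, 0.2408], [0.5648, 0.2082], [0.5244, 0.2237], [0.5349, 0.2581]] [0.54974541 0.23269609]
[[0.5577, 0.1685], [0.5499, 0.1428], [0.4953, 0.1584], [0.5037, 0.186]] [0.52664532 0.16395277]
red [0.48445895 0.05792922 0.03      ] [0.4173621  0.19356378 0.03      ]
pivot [ 0.6094 -0.2532  0.05  ]
posttop [ 0.5357 -0.2834  0.086 ]
disc [ 0.6249 -0.2595  0.035 ]
seatR [ 0.6105 -0.169   0.05  ]
turq [ 0.4194 -0.1596  0.03  ]
pad [ 0.5945 -0.203   0.05  ]
stop [ 0.5806 -0.1586  0.05  ]
```

```bash

python3 -m jog '[[[0,0.0005,0.04,0,0,0],[0,0.0005,0.025,0,0,0],[0,0,0.015,0,0,0],[0,0,0,0,0,0]]]' 0.060 20
python3 -m jog '[[[0,0,0,0,0,0],[0,0,0,0,0,0],[0,0,0,0,0,0],[0,0,0,0,0,0]]]' 0.015 20
python3 -m jog '[[[0,0,-0.03,0,0,0],[0,0,-0.05,0,0,0],[0,0,-0.04,0,0,0],[0,0,0,0,0,0]]]'
python3 - <<'E'
from h import *
delta([.56,0,.12],0)
E
```

```text
clock: 4.62
tool_pos: [0.5263, 0.1637, 0.0093]
eef_rot: [0.989, -0.148, 0.0, -0.0]
contact_force: [0.6, 1.1, 0.3]
opening: 0.68
finger_force: 0.0
clock: 5.12
tool_pos: [0.5261, 0.1638, 0.0092]
eef_rot: [0.989, -0.148, 0.0, -0.0]
contact_force: [-0.1, -0.7, 3.1]
opening: 0.316
finger_force: 20.0
clock: 5.62
tool_pos: [0.5276, 0.1641, 0.1314]
eef_rot: [0.989, -0.148, 0.003, -0.001]
contact_force: [0.5, -0.3, -1.5]
opening: 0.317
finger_force: 20.0
pos [0.5276 0.1641 0.1314] yaw -0.2965 shift [0.0789 0.1475 0.0113] tilt [-0.0035 -0.0048 -0.    ] turn z -0.2965
```

```bash

python3 -m jog '[[[0.0229,0.0385,0,0,0,0],[0.0229,0.0385,0,0,0,0],[0.0229,0.0385,0,0,0,0],[0.0229,0.0385,0,0,0,0],[0,0,0,0,0,-0.174],[0,0,0.01,0,0,-0.174],[0,0,0.02,0,0,-0.174],[0,0,0.03,0,0,-0.174],[0,0,0.02,0,0,0],[0,0,0,0,0,0]]]'
python3 - <<'E'
from h import *
delta([.57,-.01,.0035],.4);print(get_state()["q"].round(2))
E
```

```text
clock: 6.88
tool_pos: [0.5662, -0.0105, 0.0462]
eef_rot: [0.98, 0.199, -0.003, -0.0]
contact_force: [0.4, -0.3, -0.0]
opening: 0.316
finger_force: 20.0
pos [ 0.5662 -0.0105  0.0462] yaw 0.3999 shift [0.0039 0.0011 0.0427] tilt [-0.002   0.0051 -0.    ] turn z -0.0001
[ 0.04  0.91 -0.18  1.87  0.36  0.4  -1.57]
```

```bash

python3 -m jog '[[[0,0,0.022,0,0.005,0],[0,0,0.014,0,0,0],[0,0,0.006,0,0,0],[0,0,0,0,0,0]]]'
python3 -m jog '[[[0,0,0,0,0,0],[0,0,0,0,0,0],[0,0,0,0,0,0]]]' 0.06
python3 -m jog '[[[0,0,-0.04,0,0,0],[0,0,-0.06,0,0,0],[0,0,-0.06,0,0,0],[0,0,-0.03,0,0,0.174],[0,0,0,0,0,0.174],[0,0,0,0,0,0.174],[0,0,0,0,0,0.174],[0,0,0,0,0,0.174],[0,0,0,0,0,0.174],[0,0,0,0,0,0.174],[0,0,0,0,0,0.174],[0,0,0,0,0,0.174]]]' 0.08
python3 -m jog '[[[0,0,0,0,0,0],[0,0,0,0,0,0]]]'
python3 - <<'E'
from h import *
import pickle
delta([.57,-.01,.0035],.4-np.pi/2);print(get_state()["q"].round(2))
f,K,T=cam("wrist");save(f,"w3");pickle.dump((f,K,T),open("w3.pkl","wb"))
hsv=cv2.cvtColor(f,cv2.COLOR_RGB2HSV);m=cv2.inRange(hsv,(12,45,110),(32,160,255))
for c in cv2.findContours(m,0,2)[0]:
    if cv2.contourArea(c)>300:
        r=cv2.minAreaRect(c);b=cv2.boxPoints(r);w=np.array([onz(K,T,p,.03)[:2] for p in b]);print(r,w.round(4).tolist(),w.mean(0))
E
```

```text
clock: 7.38
tool_pos: [0.5685, -0.0103, 0.0066]
eef_rot: [0.98, 0.199, 0.002, -0.0]
contact_force: [0.1, 0.1, -0.2]
opening: 0.318
finger_force: 20.0
clock: 7.75
tool_pos: [0.5688, -0.0104, 0.0071]
eef_rot: [0.98, 0.199, 0.003, -0.0]
contact_force: [0.0, -0.8, -0.5]
opening: 0.633
finger_force: 0.0
clock: 9.25
tool_pos: [0.5674, -0.0106, 0.1969]
eef_rot: [0.833, -0.553, 0.001, -0.002]
contact_force: [-0.3, -0.1, 1.0]
opening: 0.911
finger_force: 0.0
clock: 9.5
tool_pos: [0.5676, -0.0106, 0.1968]
eef_rot: [0.836, -0.549, 0.001, -0.002]
contact_force: [0.5, -0.3, -0.5]
opening: 0.908
finger_force: 0.0
pos [ 0.5676 -0.0106  0.1968] yaw -1.1631 shift [ 0.0004 -0.0015  0.1933] tilt [-0.005  0.    -0.   ] turn z 0.0077
[-0.16  0.67  0.17  1.8  -0.17  0.68 -2.63]
((246.5, 405.5), (23.0, 33.0), 90.0) [[0.5785, 0.2056], [0.5462, 0.1915], [0.5356, 0.2194], [0.5686, 0.2337]] [0.55723993 0.21253982]
((319.0, 213.5), (33.0, 60.0), 90.0) [[0.6, -0.0159], [0.5502, -0.0374], [0.5374, -0.0094], [0.5885, 0.0127]] [ 0.56901569 -0.01250554]
```

View pics/w3.png

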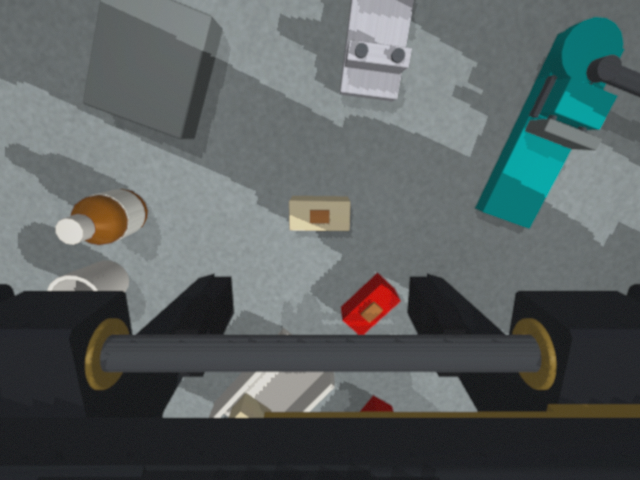

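The block lies upright at (319,213), with the clamp's stop at (380,52). The last joint is at −2.63, near its limit, so I'll turn half a turn the other way, which gives the same grasp.

```bash

python3 -m jog '[[[0,0,0,0,0,-0.174],[0,0,0,0,0,-0.174],[0,0,0,0,0,-0.174],[0,0,0,0,0,-0.174],[0,0,0,0,0,-0.174],[0,0,0,0,0,-0.174],[0,0,0,0,0,-0.174],[0,0,0,0,0,-0.174],[0,0,0,0,0,-0.174],[0,0,0,0,0,-0.174],[0,0,0,0,0,-0.174],[0,0,0,0,0,-0.174]]]'
python3 -m jog '[[[0,0,0,0,0,-0.174],[0,0,0,0,0,-0.174],[0,0,0,0,0,-0.174],[0,0,0,0,0,-0.174],[0,0,0,0,0,-0.174],[0,0,0,0,0,-0.174],[0,0,0,0,0,0],[0,0,0,0,0,0]]]' 
python3 - <<'E'
from h import *
f,K,T=cam("wrist")
hsv=cv2.cvtColor(f,cv2.COLOR_RGB2HSV);m=cv2.inRange(hsv,(12,45,110),(32,160,255))
for c in cv2.findContours(m,0,2)[0]:
    if cv2.contourArea(c)>300:
        r=cv2.minAreaRect(c);b=cv2.boxPoints(r);w=np.array([onz(K,T,p,.03)[:2] for p in b]);print(r,w.round(4).tolist(),w.mean(0))
delta([.569,-.011,.005],.4+np.pi/2);print(get_state()["q"].round(2))
E
```

```text
clock: 11.05
tool_pos: [0.5677, -0.0111, 0.1969]
eef_rot: [0.894, 0.448, 0.003, 0.0]
contact_force: [-0.6, 0.0, -0.1]
opening: 0.908
finger_force: 0.0
clock: 12.05
tool_pos: [0.5677, -0.011, 0.1968]
eef_rot: [0.556, 0.831, 0.002, 0.002]
contact_force: [0.8, 0.6, -0.4]
opening: 0.91
finger_force: 0.0
((536.097412109375, 353.7140197753906), (70.6191635131836, 37.1110954284668), 82.23483276367188) [[0.7876, -0.0378], [0.8187, -0.019], [0.8734, -0.0859], [0.8404, -0.1063]] [ 0.8300428  -0.06225164]
((321.0, 213.0), (34.0, 60.0), 90.0) [[0.536, -0.0047], [0.5861, 0.016], [0.5989, -0.0131], [0.5474, -0.0343]] [ 0.56710289 -0.00906325]
pos [ 0.5677 -0.0109  0.1968] yaw 1.9638 shift [-0.0005  0.0002  0.1918] tilt [ 0.0052  0.0003 -0.    ] turn z -0.007
[ 0.36  0.75 -0.73  1.77  0.65  0.87 -0.28]
```

```bash

python3 -m jog '[[[0,0,0.05,0.005,0,-0.007],[0,0,0.05,0,0,0],[0,0,0.05,0,0,0],[0,0,0.025,0,0,0],[0,0,0.016,0,0,0],[0,0,0,0,0,0]]]' 0.08
python3 -m jog '[[[0,0,0,0,0,0],[0,0,0,0,0,0],[0,0,0,0,0,0]]]' 0.045 20
python3 -m jog '[[[0,0,-0.05,0,0,0],[0,0,-0.05,0,0,0],[0,0,-0.05,0,0,0],[0,0,-0.02,0,0,0],[0,0,0,0,0,0]]]'
python3 - <<'E'
from h import *
import pickle
f,K,T=pickle.load(open("w1.pkl","rb"))
save(cv2.resize(f[115:265,235:435],(800,600),interpolation=cv2.INTER_CUBIC),"w1c")
delta([.59,-.18,.2],.4+np.pi/2)
E
```

```text
clock: 12.85
tool_pos: [0.5677, -0.0106, 0.0053]
eef_rot: [0.552, 0.834, -0.0, -0.0]
contact_force: [0.3, -0.4, 0.3]
opening: 0.908
finger_force: 0.0
clock: 13.22
tool_pos: [0.5686, -0.0107, 0.0067]
eef_rot: [0.552, 0.834, 0.001, 0.001]
contact_force: [-0.7, -0.2, 5.1]
opening: 0.635
finger_force: 20.0
clock: 13.85
tool_pos: [0.5687, -0.0107, 0.1773]
eef_rot: [0.552, 0.834, 0.001, 0.001]
contact_force: [-0.0, -0.8, -2.0]
opening: 0.63
finger_force: 20.0
pos [ 0.5687 -0.0107  0.1773] yaw 1.9723 shift [-0.1642 -0.0465 -0.0226] tilt [0.0031 0.0014 0.    ] turn z 0.0015
```

View pics/w1c.png

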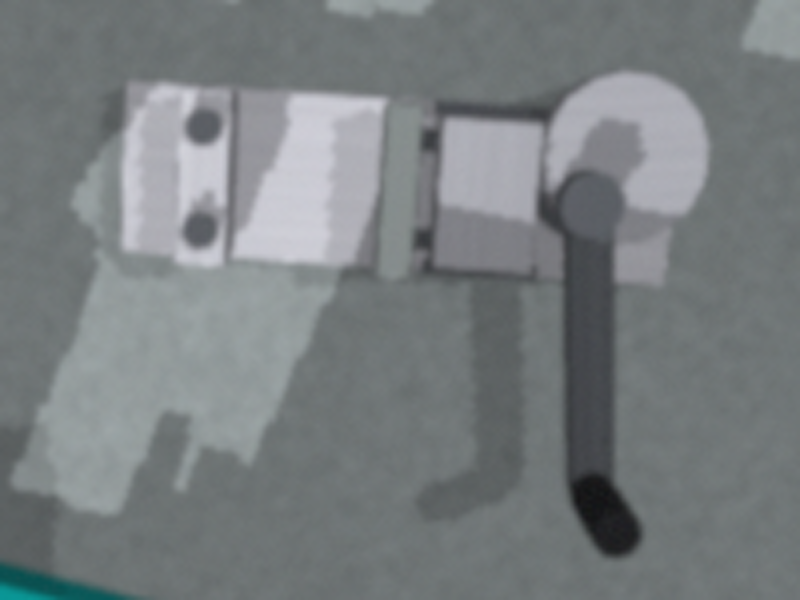

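The crop shows the stop's front top edge at (235,90)–(228,268), the pad's front top edge at (386,98)–(378,278), the pivot knob at (590,207), and the post from (590,490) to top (617,535). The jaw gap is open.

```bash
python3 - <<'E'
from h import *
import pickle
f,K,T=pickle.load(open("w1.pkl","rb"))
g=lambda u,v,z: onz(K,T,(235+(u+.5)/4-.5,115+(v+.5)/4-.5),z)[:2]
s1,s2=g(235,90,.05),g(228,268,.05);p1,p2=g(386,98,.05),g(378,278,.05)
b1,b2=g(125,82,.02),g(122,253,.02); c2=g(668,285,.02)
pv=g(590,207,.047);pt=g(619,535,.086);pb=g(592,490,.047)
st=(s1+s2)/2;pd=(p1+p2)/2
print("w",np.linalg.norm(s1-s2),np.linalg.norm(p1-p2),np.linalg.norm(b1-b2),"base len",np.linalg.norm(c2-b2))
ang=lambda a:np.arctan2(a[1],a[0])
print("angles x:",ang(s1-s2),ang(p1-p2),ang(b1-b2),"y:",ang(b2-c2)-np.pi/2,ang(st-pd)-np.pi/2)
print("arm",np.linalg.norm(pt-pv),np.linalg.norm(pb-pv),ang(pt-pv))
a=np.mean([ang(s1-s2),ang(p1-p2),ang(b1-b2),ang(b2-c2)-np.pi/2]);x=np.array([np.cos(a),np.sin(a)]);y=np.array([-x[1],x[0]])
print("a",a)
L=ang(pv-pt)-a;print("lever",L)
be=(b1+b2)/2
for n,q,o in(("piv",pv,-80),("pad",pd,-23+14.6*L),("base",be,55)):
    print(n,(q-y*o/1000).round(4))
print("stop-pad gap",(st-pd)@y, "stop",st.round(4),"pivot",pv,"post",pt)
f,K,T=cam("wrist")
E
```

```text
w 0.04831724288090366 0.04897699954920694 0.049721693028872326 base len 0.16578959617439334
angles x: 0.28954346793638663 0.3135840318912331 0.29075647485070816 y: 0.2927239767148353 0.29226320782953374
arm 0.08411279275679115 0.08269121191558601 -2.729167904038037
a 0.2966519878482908
lever 0.11577276170346534
piv [ 0.5843 -0.177 ]
pad [ 0.586  -0.1765]
base [ 0.5859 -0.1768]
stop-pad gap 0.0417355855182203 stop [ 0.5802 -0.1569] pivot [ 0.60765846 -0.2534699 ] post [ 0.53059839 -0.287185  ]
```

```bash

python3 -m jog '[[[0,0,0,0.003,0.001,0.107],[-0.041,-0.008,0,0,0,0],[-0.041,-0.008,0,0,0,0],[-0.041,-0.008,0,0,0,0],[-0.041,-0.008,0.02,0,0,0],[0,0,0.03,0,0,0],[0,0,0.02,0,0,0],[0,0,0,0,0,0],[0,0,0,0,0,0]]]'
python3 - <<'E'
from h import *
delta([.5855,-.1772,.027],.294+np.pi/2);print(get_state()["q"].round(2))
f,K,T=cam("side");save(cv2.resize(f[270:430,330:530],(800,640))[:600],"s2")
E
```

```text
clock: 15.02
tool_pos: [0.5853, -0.1758, 0.1062]
eef_rot: [0.595, 0.804, -0.001, -0.001]
contact_force: [-0.0, 0.4, -1.1]
opening: 0.633
finger_force: 20.0
pos [ 0.5853 -0.1758  0.1062] yaw 1.8674 shift [-0.0014 -0.0001  0.0792] tilt [-0.002  -0.0009  0.    ] turn z 0.0026
[ 0.57  0.92 -0.65  1.7   0.74  0.79 -0.14]
```

View pics/s2.png

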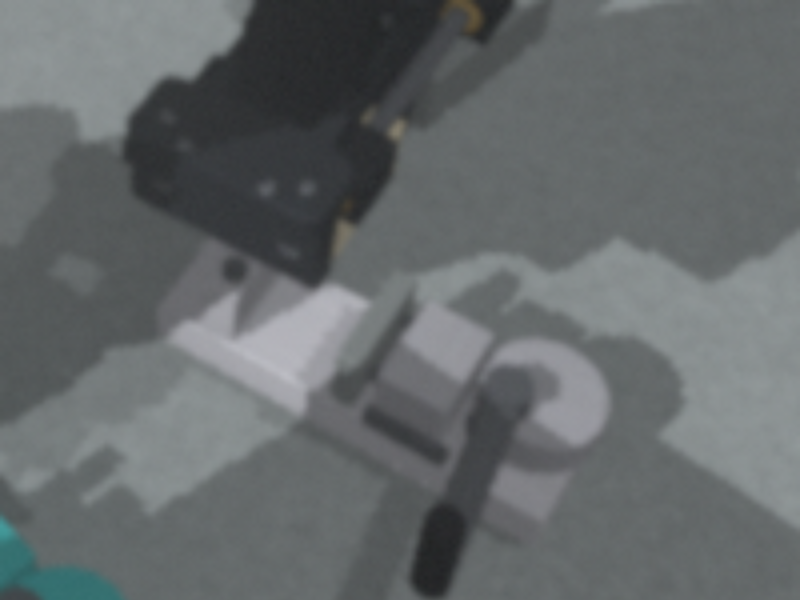

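The gripper with the block stands over the seat between the jaws (seat about (300,330) in the crop). I'll lower it stepwise, watching the force.

```bash

python3 -m jog '[[[-0.0014,0,0.03,0,0,0.002],[0,0,0.02,0,0,0],[0,0,0.012,0,0,0],[0,0,0,0,0,0]]]'
python3 - <<'E'
from h import *
delta([.5855,-.1772,.027],.294+np.pi/2)
E
python3 -m jog '[[[0,0,0.008,0,0,0],[0,0,0.005,0,0,0],[0,0,0.002,0,0,0],[0,0,0,0,0,0]]]'
```

```text
clock: 15.58
tool_pos: [0.5846, -0.178, 0.0431]
eef_rot: [0.596, 0.803, -0.001, -0.002]
contact_force: [-0.7, 0.7, -0.4]
opening: 0.631
finger_force: 20.0
pos [ 0.5846 -0.178   0.0431] yaw 1.8642 shift [0.0005 0.0012 0.0161] tilt [-0.0041 -0.0013  0.    ] turn z -0.0006
clock: 16.08
tool_pos: [0.5849, -0.1782, 0.0287]
eef_rot: [0.596, 0.803, -0.001, -0.001]
contact_force: [0.6, -0.1, -0.4]
opening: 0.636
finger_force: 20.0
```

```bash

python3 -m jog '[[[0,0,0.0015,0,0,0],[0,0,0,0,0,0]]]'
python3 -m jog '[[[0,0,0,0,0,0],[0,0,0,0,0,0],[0,0,0,0,0,0]]]' 0.078
python3 -m jog '[[[0,0,-0.02,0,0,0],[0,0,-0.05,0,0,0],[0,0,-0.06,0,0,0],[0,0,-0.06,0,0,0],[0.04,0,-0.02,0,0,0],[0.04,0,0,0,0,0],[0,0,0,0,0,0]]]'
python3 - <<'E'
from h import *
import pickle
f,K,T=cam("side");f2,K2,T2=cam("scene")
a=np.hstack([cv2.resize(f[290:410,350:510],(400,300)),cv2.resize(f2[185:275,140:260],(400,300))]);save(a,"s3")
for f,K,T in((f,K,T),(f2,K2,T2)):
    hsv=cv2.cvtColor(f,cv2.COLOR_RGB2HSV);m=cv2.inRange(hsv,(8,150,60),(18,255,255))
    for c in cv2.findContours(m,0,2)[0]:
        if cv2.contourArea(c)>8: print(onz(K,T,c.reshape(-1,2).mean(0),.052).round(4))
delta([.5,-.3,.2],0);print(get_state()["q"].round(2))
E
```

```text
clock: 16.32
tool_pos: [0.5849, -0.1783, 0.0272]
eef_rot: [0.596, 0.803, -0.001, -0.001]
contact_force: [-0.1, 0.7, 0.1]
opening: 0.635
finger_force: 20.0
clock: 16.7
tool_pos: [0.585, -0.1783, 0.0273]
eef_rot: [0.596, 0.803, -0.001, -0.001]
contact_force: [0.4, 0.2, -0.1]
opening: 0.884
finger_force: 0.0
clock: 17.58
tool_pos: [0.562, -0.0975, 0.2397]
eef_rot: [0.594, 0.805, 0.0, -0.001]
contact_force: [0.3, -0.2, 0.9]
opening: 0.884
finger_force: 0.0
[0.7527 0.0679 0.052 ]
[0.563  0.2364 0.052 ]
[ 0.5829 -0.1787  0.052 ]
[0.5062 0.0619 0.052 ]
[0.4411 0.1961 0.052 ]
[ 0.025  -1.0114  0.052 ]
[-0.4778 -0.3413  0.052 ]
[-0.4227 -0.7424  0.052 ]
pos [ 0.5625 -0.1019  0.2383] yaw 1.8646 shift [-0.1715 -0.1171  0.0386] tilt [-0.0024  0.0005  0.    ] turn z 1.8646
[ 0.53  0.71 -0.76  1.71  0.58  0.96 -0.16]
```

View pics/s3.png

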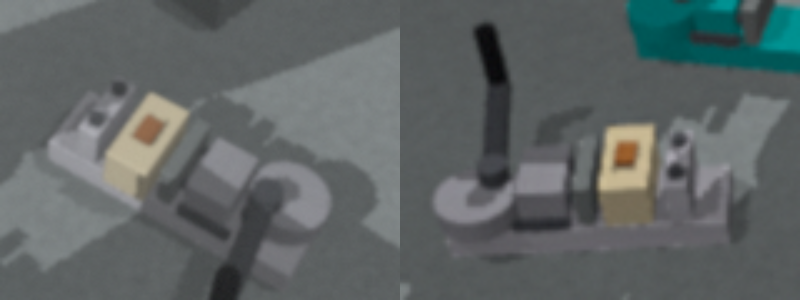

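The block is seated upright between the open jaws at about (0.583,-0.179). Now I'll go over the lever post with tool y tangential.

```bash

python3 -m jog '[[[0,0,0,0,0,0.1617],[0,0,0,0,0,0.1617],[0,0,0,0,0,0.1617],[0,0,0,0,0,0.1617],[0,0,0,0,0,0.1617],[0,0,0,0,0,0.1617],[0,0,0,0,0,0.1617],[0,0,0,0,0,0.1617],[0,0,0,0,0,0.1617],[0,0,0,0,0,0]]]' 0.024
python3 -m jog '[[[-0.0258,0.0393,0.015,0,0,0],[-0.0258,0.0393,0.015,0,0,0],[-0.0258,0.0393,0.015,0,0,0],[-0.0258,0.0393,0.015,0,0,0],[0,0,0,0,0,0],[0,0,0,0,0,0]]]'
python3 - <<'E'
from h import *
delta([.5305,-.2873,.06],.41);print(get_state()["q"].round(2))
f,K,T=cam("wrist")
save(f,"w4")
E
```

```text
clock: 18.92
tool_pos: [0.5626, -0.1029, 0.2373]
eef_rot: [0.979, 0.203, -0.002, 0.0]
contact_force: [0.1, 0.7, 0.2]
opening: 0.27
finger_force: 0.0
clock: 19.68
tool_pos: [0.5302, -0.2866, 0.1774]
eef_rot: [0.979, 0.203, -0.001, -0.001]
contact_force: [0.1, -0.4, 1.1]
opening: 0.27
finger_force: 0.0
pos [ 0.5302 -0.2866  0.1774] yaw 0.4099 shift [0.0003 0.001  0.1174] tilt [-0.002   0.0021 -0.    ] turn z -0.0001
[ 0.61  0.75 -0.34  1.69  0.34  0.77 -1.05]
```

View pics/w4.png

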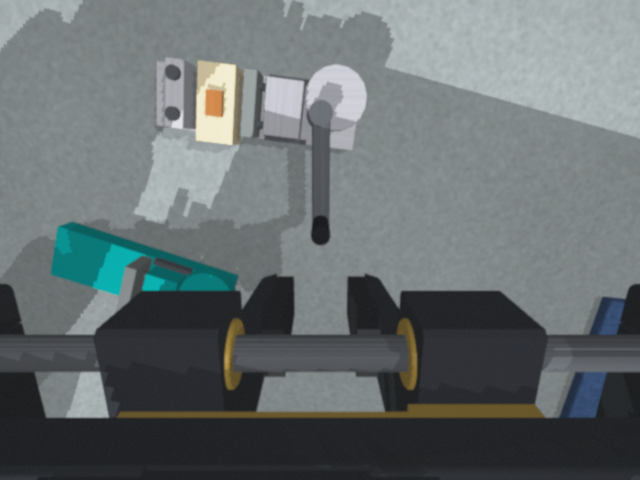

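The post top at (320,230) is centred between the fingers (u about 321). I'll descend around it and swing it along the arc, stopping short of contact.

```bash

python3 -m jog '[[[0,0.001,0.05,0,0,0],[0,0,0.045,0,0,0],[0,0,0.022,0,0,0],[0,0,0,0,0,0]]]'
python3 -m jog '[[[0,0,0,0,0,0],[0,0,0,0,0,0]]]' 0.018 5
python3 -m jog '[[[0.0004,0.0085,0,0,0,-0.1],[0.0004,0.0085,0,0,0,-0.1],[0.0004,0.0085,0,0,0,-0.1],[0.0004,0.0085,0,0,0,-0.1],[0.0004,0.0085,0,0,0,-0.1],[0.0004,0.0085,0,0,0,-0.1],[0.0004,0.0085,0,0,0,-0.1],[0.0004,0.0085,0,0,0,-0.1],[0.0004,0.0085,0,0,0,-0.1],[0,0,0,0,0,0]]]'
cat > m.py <<'E'
from h import *
s=get_state();pv=np.array([.6082,-.2535]);t=np.array(s["tool_pos"][:2])
d=pv-t;print("radius",np.linalg.norm(d).round(4),"angle",(np.arctan2(d[1],d[0])-.294).round(4),"yaw-a",np.arctan2(*R.from_quat(s["eef_rot"]).as_matrix()[[1,0],0])-.294,"z",s["tool_pos"][2],"F",s["contact_force"],s["clock"])
E
python3 m.py
```

```text
clock: 20.23
tool_pos: [0.5299, -0.2856, 0.0594]
eef_rot: [0.979, 0.205, -0.002, -0.001]
contact_force: [-0.4, -0.0, -0.0]
opening: 0.274
finger_force: 0.0
clock: 20.48
tool_pos: [0.5311, -0.2879, 0.0619]
eef_rot: [0.979, 0.203, -0.0, 0.0]
contact_force: [0.3, -0.1, 0.1]
opening: 0.204
finger_force: 0.0
clock: 21.72
tool_pos: [0.586, -0.3359, 0.0609]
eef_rot: [0.794, 0.608, -0.001, -0.001]
contact_force: [-0.9, 0.8, 0.2]
opening: 0.204
finger_force: 0.8
radius 0.0853 angle 1.0136 yaw-a 1.0136168260764273 z 0.06092733555837375 F [-0.92047656  0.78445302  0.23067359] 21.725
```

```bash
cat >> m.py <<'E'
seat=np.array([.5855,-.1768]);a=.294;X=np.array([np.cos(a),np.sin(a)]);Y=np.array([-X[1],X[0]])
for n in("scene","side","wrist"):
    f,K,T=cam(n);hsv=cv2.cvtColor(f,cv2.COLOR_RGB2HSV)
    for nm,lo,hi,z,r in(("spec",(5,120,50),(18,255,255),.052,40),("cream",(12,45,90),(32,160,255),.05,60)):
        m=cv2.inRange(hsv,lo,hi);e=proj(K,T,[*seat,.05])
        k=np.zeros_like(m);cv2.circle(k,tuple(int(v) for v in e),r,255,-1);m&=k
        v,u=np.nonzero(m)
        if len(u)<5: print(n,nm,"none",e);continue
        w=onz(K,T,(u.mean(),v.mean()),z)[:2]-seat;print(n,nm,len(u),"x %.4f y %.4f"%(w@X,w@Y))
E
python3 m.py
```

```text
radius 0.0853 angle 1.0136 yaw-a 1.0136168260764273 z 0.06092733555837375 F [-0.92047656  0.78445302  0.23067359] 21.725
scene spec 38 x -0.0002 y 0.0059
scene cream 401 x 0.0165 y 0.0078
side spec none [409.00591193 342.3490303 ]
side cream 249 x 0.0019 y 0.0079
wrist spec none [ 208.06652319 -105.70142303]
wrist cream none [ 208.06652319 -105.70142303]
```

```bash
for i in 1; do :; done
python3 -m jog '[[[0.0001,0.0043,0,0,0,-0.05],[0,0,0,0,0,0]]]' | grep force; python3 m.py | grep -v none
python3 -m jog '[[[0.0001,0.0043,0,0,0,-0.05],[0,0,0,0,0,0]]]' | grep force; python3 m.py | grep -v none
```

```text
contact_force: [-3.6, 1.9, 4.1]
finger_force: 1.9
radius 0.0862 angle 1.0561 yaw-a 1.0630547790497726 z 0.060395369097670175 F [-3.61079141  1.87860355  4.08812092] 22.125
scene spec 37 x -0.0007 y 0.0068
scene cream 405 x 0.0167 y 0.0083
side cream 228 x 0.0029 y 0.0084
contact_force: [-3.2, 0.4, 3.3]
finger_force: 1.7
radius 0.0863 angle 1.1134 yaw-a 1.1131527388333244 z 0.06022871097762284 F [-3.22607273  0.40356462  3.29506501] 22.525
scene spec 37 x -0.0002 y 0.0072
scene cream 397 x 0.0166 y 0.0089
side cream 222 x 0.0030 y 0.0095
```

```bash

python3 -m jog '[[[0.0001,0.0043,0,0,0,-0.05],[0,0,0,0,0,0]]]' | grep force; python3 m.py | grep -v none
python3 -m jog '[[[0.0001,0.0043,0,0,0,-0.05],[0,0,0,0,0,0]]]' | grep force; python3 m.py | grep -v none
```

```text
contact_force: [-3.5, -0.5, 3.5]
finger_force: 1.7
radius 0.0864 angle 1.1641 yaw-a 1.1631595399662082 z 0.06013588723740823 F [-3.49794582 -0.47012162  3.46672007] 22.925
scene spec 38 x -0.0004 y 0.0083
scene cream 389 x 0.0165 y 0.0095
side cream 221 x 0.0032 y 0.0101
contact_force: [-3.6, -1.0, 3.4]
finger_force: 1.9
radius 0.0864 angle 1.2125 yaw-a 1.2131759870591603 z 0.06012973043542394 F [-3.56948928 -0.96083126  3.35784263] 23.325
scene spec 38 x -0.0006 y 0.0082
scene cream 390 x 0.0166 y 0.0095
side cream 212 x 0.0040 y 0.0102
```

```bash

python3 -m jog '[[[0.0001,0.0043,0,0,0,-0.05],[0,0,0,0,0,0]]]' | grep force; python3 m.py | grep -v none
python3 - <<'E'
from h import *
seat=np.array([.5855,-.1768]);a=.294;X=np.array([np.cos(a),np.sin(a)]);Y=np.array([-X[1],X[0]])
f,K,T=cam("scene")
# brightness profile along the clamp's y at jaw-top level, x=+10 mm
ys=np.arange(-45,30,1.)
g=cv2.cvtColor(f,cv2.COLOR_RGB2GRAY).astype(np.float32)
for xo in(.0,.012):
    P=np.array([proj(K,T,[*(seat+X*xo+Y*y/1000),.05]) for y in ys],np.float32)
    v=cv2.remap(g,P[:,0:1],P[:,1:2],cv2.INTER_LINEAR)[:,0];print(" ".join(f"{int(y)}:{int(b)}" for y,b in zip(ys,v)))
E
```

```text
contact_force: [-3.7, -1.2, 3.8]
finger_force: 2.1
radius 0.0865 angle 1.2617 yaw-a 1.2631054249678553 z 0.06011658954765928 F [-3.74448146 -1.24241237  3.78609371] 23.725
scene spec 38 x -0.0004 y 0.0083
scene cream 393 x 0.0164 y 0.0094
side cream 219 x 0.0018 y 0.0100
-45:96 -44:100 -43:101 -42:101 -41:101 -40:101 -39:101 -38:101 -37:101 -36:99 -35:96 -34:96 -33:97 -32:99 -31:101 -30:100 -29:99 -28:98 -27:97 -26:97 -25:97 -24:97 -23:97 -22:96 -21:93 -20:86 -19:79 -18:68 -17:62 -16:63 -15:66 -14:73 -13:76 -12:76 -11:76 -10:75 -9:75 -8:74 -7:80 -6:89 -5:104 -4:120 -3:127 -2:130 -1:126 0:120 1:106 2:91 3:81 4:71 5:72 6:72 7:72 8:73 9:73 10:73 11:71 12:71 13:74 14:81 15:96 16:110 17:120 18:127 19:128 20:127 21:123 22:119 23:114 24:113 25:115 26:116 27:118 28:118 29:118
-45:121 -44:117 -43:113 -42:106 -41:99 -40:98 -39:97 -38:98 -37:97 -36:96 -35:95 -34:95 -33:96 -32:97 -31:97 -30:97 -29:97 -28:97 -27:98 -26:98 -25:97 -24:97 -23:98 -22:98 -21:94 -20:89 -19:76 -18:62 -17:61 -16:61 -15:68 -14:73 -13:76 -12:78 -11:76 -10:75 -9:77 -8:83 -7:95 -6:109 -5:126 -4:133 -3:132 -2:131 -1:129 0:128 1:127 2:127 3:127 4:127 5:126 6:125 7:124 8:125 9:125 10:125 11:124 12:125 13:125 14:125 15:126 16:128 17:129 18:129 19:128 20:125 21:117 22:104 23:90 24:78 25:66 26:56 27:51 28:48 29:47
```

The block has stopped moving since about 1.16 rad while the lever has gone on to 1.26. The dark gap behind the pad measures about 4.5 mm instead of 6, so the spring is about 1.5 mm in. I'll add a nudge, then release and withdraw.

```bash

python3 -m jog '[[[0.0001,0.003,0,0,0,-0.035],[0,0,0,0,0,0]]]' | grep force; python3 m.py | grep -v none
python3 -m jog '[[[0,-0.0025,0,0,0,0],[0,0,0,0,0,0],[0,0,0,0,0,0]]]' 0.045
python3 -m jog '[[[0,0,-0.02,0,0,0],[0,0,-0.05,0,0,0],[0,0,-0.06,0,0,0],[0,0,-0.05,0,0,0],[-0.05,0,0,0,0,0],[0,0,0,0,0,0],[0,0,0,0,0,0]]]'
python3 m.py | grep -v none
python3 - <<'E'
from h import *
seat=np.array([.5855,-.1768]);a=.294;X=np.array([np.cos(a),np.sin(a)]);Y=np.array([-X[1],X[0]])
f,K,T=cam("scene")
ys=np.arange(-25,0,1.)
g=cv2.cvtColor(f,cv2.COLOR_RGB2GRAY).astype(np.float32)
for xo in(0,.012):
    P=np.array([proj(K,T,[*(seat+X*xo+Y*y/1000),.05]) for y in ys],np.float32)
    v=cv2.remap(g,P[:,0:1],P[:,1:2],cv2.INTER_LINEAR)[:,0];print(" ".join(f"{int(y)}:{int(b)}" for y,b in zip(ys,v)))
# lever angle: dark post near its top
hsv=cv2.cvtColor(f,cv2.COLOR_RGB2HSV);pv=np.array([.6082,-.2535])
for L in np.arange(1.1,1.5,.04):
    p=pv-.085*(np.cos(L)*X+np.sin(L)*Y);q=[proj(K,T,[*p,z]) for z in(.06,.07,.08)]
    print(round(L,2),[int(g[int(round(v)),int(round(u))]) for u,v in q])
E
```

```text
contact_force: [-5.0, -2.2, 3.2]
finger_force: 2.4
radius 0.0864 angle 1.2954 yaw-a 1.2991301058057516 z 0.0601167890275254 F [-5.01807999 -2.16967885  3.16441491] 24.175
scene spec 36 x -0.0007 y 0.0082
scene cream 395 x 0.0162 y 0.0096
side cream 228 x 0.0037 y 0.0103
clock: 24.7
tool_pos: [0.6085, -0.3387, 0.0602]
eef_rot: [0.699, 0.715, -0.0, -0.001]
contact_force: [-0.3, 0.4, -0.5]
opening: 0.504
finger_force: 0.0
clock: 25.58
tool_pos: [0.6095, -0.3887, 0.2408]
eef_rot: [0.699, 0.715, -0.001, -0.001]
contact_force: [0.4, 0.1, 0.8]
opening: 0.511
finger_force: 0.0
radius 0.1352 angle 1.2861 yaw-a 1.299622978393491 z 0.24083773682451018 F [0.40716017 0.13173036 0.79182308] 25.575
scene spec 38 x -0.0006 y 0.0082
scene cream 387 x 0.0168 y 0.0095
side cream 277 x -0.0016 y 0.0087
-25:118 -24:112 -23:107 -22:105 -21:102 -20:93 -19:84 -18:68 -17:59 -16:61 -15:65 -14:71 -13:75 -12:75 -11:75 -10:74 -9:73 -8:72 -7:77 -6:86 -5:101 -4:118 -3:125 -2:127 -1:123
-25:96 -24:96 -23:96 -22:97 -21:93 -20:89 -19:76 -18:63 -17:61 -16:59 -15:67 -14:74 -13:74 -12:75 -11:75 -10:76 -9:76 -8:81 -7:92 -6:106 -5:123 -4:130 -3:129 -2:127 -1:126
1.1 [88, 88, 91]
1.14 [55, 68, 61]
1.18 [13, 22, 24]
1.22 [10, 9, 18]
1.26 [12, 14, 20]
1.3 [9, 6, 10]
1.34 [37, 20, 40]
1.38 [45, 59, 53]
1.42 [85, 91, 89]
1.46 [90, 90, 92]
```

```bash
python3 -c "
from plant import *
print(finish_job())"
```

```text
the job is handed in; nothing more can be done
None
```

I handed the job in. The long block is on the clamp seat, specimen up, and pinched against the stop with the spring in about 1.5 to 2 mm (estimated from images and lever angle). The lever has been let go and the arm is clear; no verdict came back.

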